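Show the colleague which specimen goes on the light stage

TASK

Show a colleague which stone to look at next: press the red lamp button on the white light stage fully down and let it go, then point from above at the green stone in its glass dish in the tray, and after that at the middle of the stage's round glass plate, each time with the fingertips 2 to 5 cm above it and staying there for two seconds. Do not touch any stone, dish or the glass plate, do not lower the hand over the other stones, and leave everything where it is. Finish with the hand raised at least 20 cm above the table.

Things in the scene. Friction and masses are not known exactly. Their poses are not given: they have to be found in the camera images.
- tray: shallow open tray of pale wood, 260 x 260 mm, 24 mm high, walls and floor 7 mm thick, fixed to the table; origin under its centre, z up. Four glass dishes stand in it in two rows of two, their centres about 100 to 150 mm apart, in any order
- stone_green: bright leaf-green mineral lump, loose in its glass dish, 40 mm wide, 28 mm high, 35 to 70 g, upright; origin at the centre of its underside, about 11 mm above the table
- green_top (a point): the top of the bright leaf-green stone, on its axis, about 39 mm above the table; z up
- dish_green: round open clear-glass dish that holds the bright leaf-green stone, 84 mm across, 15 mm high, loose in the tray; origin at the centre of its underside
- stone_rust: rust-brown mineral lump, loose in its glass dish, 40 mm wide, 28 mm high, 35 to 70 g, upright; origin at the centre of its underside, about 11 mm above the table
- rust_top (a point): the top of the rust-brown stone, on its axis, about 39 mm above the table; z up
- dish_rust: round open clear-glass dish that holds the rust-brown stone, 84 mm across, 15 mm high, loose in the tray; origin at the centre of its underside
- stone_white: off-white mineral lump, loose in its glass dish, 40 mm wide, 28 mm high, 35 to 70 g, upright; origin at the centre of its underside, about 11 mm above the table
- white_top (a point): the top of the off-white stone, on its axis, about 39 mm above the table; z up
- dish_white: round open clear-glass dish that holds the off-white stone, 84 mm across, 15 mm high, loose in the tray; origin at the centre of its underside
- stone_blue: dark blue mineral lump, loose in its glass dish, 40 mm wide, 28 mm high, 35 to 70 g, upright; origin at the centre of its underside, about 11 mm above the table
- blue_top (a point): the top of the dark blue stone, on its axis, about 39 mm above the table; z up
- dish_blue: round open clear-glass dish that holds the dark blue stone, 84 mm across, 15 mm high, loose in the tray; origin at the centre of its underside
- light_stage: white flat light stage (the lit base of a microscope), 200 (x) by 180 (y) by 40 mm high, fixed; origin under its centre, z up. Its x axis runs from the edge with the button towards the glass
- stage_glass: pale blue round glass plate, 90 mm across, 3 mm thick, on the light stage, with a dark rim; origin at the centre of its underside, 35 mm along the stage's x from its centre, 40 mm above the table
- stage_mid (a point): middle of the glass plate's upper face, 43 mm above the table; z up
- lamp (a joint): travel of the light stage's lamp button in m: 0 up, about 0.006 fully down; a spring of about 5 N at full travel pushes it up again when let go. It is pressed straight down; past 0.004 the lamp switches
- lamp_top (a point): middle of the upper face of the lamp button: a round red button 28 mm across in a black housing on the light stage, 62 mm above the table when up; 65 mm along the stage's -x and 45 mm along its +y from the stage's centre
- bottle: amber glass bottle with a black cap, 48 mm across, 110 mm high, loose on the table between the tray and the light stage; origin under its centre
- loupe: black standing magnifier, 54 mm across, 36 mm high, loose on the table between the tray and the light stage; origin under its centre
Mind the look-alikes: they are no part of the job. There is more than one size of the stone_rust; the job needs the larger. Leave any pink look-alike of the dish_blue alone.

How it is judged (in metres and radians):
On the way, in this order (a step that is already met when the one before it is completed fails the run):
1. the lamp button is pressed down past 4 mm (value of joint lamp above 0.004 m), for 0.05 s.
2. the button is let go and up again (value of joint lamp below 0.0015 m), for 0.05 s.
3. the tool point stays above the green stone (within 25 mm sideways, 15 to 90 mm over its top) for 1.5 s (horizontal distance between the grasp point and green_top below 0.025 m and z of the grasp point in the frame of green_top between 0.015 and 0.09 m), for 1.5 s.
4. the tool point stays above the middle of the glass plate (within 25 mm sideways, 15 to 90 mm over it) for 1.5 s (horizontal distance between the grasp point and stage_mid below 0.025 m and z of the grasp point in the frame of stage_mid between 0.015 and 0.09 m), for 1.5 s.
At the end, for the whole second after the job is handed in: the hand is raised (tool point more than 180 mm above the table), the button is up (within 1.5 mm), and every stone and dish, the bottle and the magnifier is at rest within 10 mm of where it began (value of joint lamp below 0.0015 m and height (world z) of the grasp point above 0.18 m and distance of each of stone_green, stone_rust, stone_white, stone_blue, dish_green, dish_rust, dish_white, dish_blue, bottle, loupe from where it was at the start of the episode below 0.01 m and linear speed of each of stone_green, stone_rust, stone_white, stone_blue, dish_green, dish_rust, dish_white, dish_blue below 0.02 m/s); the robot touches nothing.
It fails at once if a stone, a dish or the glass plate is touched (over 0.5 N) (contact force between any of the fingers, the arm and stone_green above 0.5 N or contact force between any of the fingers, the arm and stone_rust above 0.5 N or contact force between any of the fingers, the arm and stone_white above 0.5 N or contact force between any of the fingers, the arm and stone_blue above 0.5 N or contact force between any of the fingers, the arm and dish_green above 0.5 N or contact force between any of the fingers, the arm and dish_rust above 0.5 N or contact force between any of the fingers, the arm and dish_white above 0.5 N or contact force between any of the fingers, the arm and dish_blue above 0.5 N or contact force between any of the fingers, the arm and stage_glass above 0.5 N).
It fails at once if a stone, dish or bystander is moved, lifted or knocked by more than 10 mm (not (distance of each of stone_green, stone_rust, stone_white, stone_blue, dish_green, dish_rust, dish_white, dish_blue, bottle, loupe from where it was at the start of the episode below 0.01 m)).
It fails at once if the hand is lowered over another stone than the green one (tool point within 30 mm sideways and less than 85 mm over its top) ((horizontal distance between the grasp point and rust_top below 0.03 m and z of the grasp point in the frame of rust_top below 0.085 m) or (horizontal distance between the grasp point and white_top below 0.03 m and z of the grasp point in the frame of white_top below 0.085 m) or (horizontal distance between the grasp point and blue_top below 0.03 m and z of the grasp point in the frame of blue_top below 0.085 m)).
It also fails if it takes over 56 s, if anything falls off the work surface, if the arm or the gripper's body presses on something with over 40 N, if the wrist force passes 120 N, or if a joint passes its speed limit or range.

ROBOT

A 7-joint arm with a two-finger parallel gripper is mounted at the origin on the work surface. World frame = base frame: x ahead of the robot, y to its left, z up, the work surface at z = 0. Lengths are in m, angles in degrees, forces in N, time in s.
With the tool pointing down it reaches from about 0.425 to 0.875 m from the base axis. Payload 4.7 kg.
Tool frame: the origin (TCP) lies between the finger pads, 19 mm behind the fingertips; this is the grasp point; z points along the fingers, y is the line along which they close (so a half turn about z gives the same grasp; the last joint's range is limited). The gripper opens to 87 mm and grips with 3 to 60 N. Pads are 19 mm wide; open, the fingers measure 117 mm over their backs; the gripper's body (75 mm by 190 mm) begins 51 mm behind the grasp point.
Start: joints at [64.521, 18.392, -4.016, 83.108, 1.295, 78.541, -3.26], TCP at [0.288, -0.583, 0.241] pointing down, gripper open.
Joint ranges: [-163.93, 163.93], [-17.29, 119.83], [-79.2, 71.16], [3.27, 140.29], [-89.18, 269.18], [5.43, 117.66], [-154.24, 154.24]. Speed limits (degrees/s): [147.25, 147.25, 180, 180, 180, 180, 180].

INTERFACE

Orientations are given as [roll, pitch, yaw] about the fixed x, y, z axes, in that order (R = Rz(yaw) Ry(pitch) Rx(roll)).
In Python, from cell import env gives the robot as it stands. The module is installed in compiled form; this text tells all that it offers.
- The arm moves only by the tool step_arm, never from a script. Its argument "steps" is one flat list of numbers, 5 for each row, row after row: the opening, from 0 (shut) to 1 (fully open), then the shift along the tool's x, y, z in mm, then the turn about the tool's z in degrees. In form: [grip, dx, dy, dz, roll, grip, dx, dy, dz, roll, ...]. A call has 1 to 12 rows; each row shifts and turns the commanded pose from where the row before left it, along the tool's axes as they then stand; what a row does not reach is not made up. A row lasts 1/8 s, in which the tool goes at most 62.5 mm and 10.7 degrees, less where a joint would pass 70% of its speed; a pose out of reach is approached as far as the arm can. A call with a gripper value outside its range is refused whole. The fingers move at their own pace and stop on an object; "grip_force" is the grip in N (left out, the last holds). Time passes only in rows, so rows that do not move let the fingers close. It gives the time, the measured TCP pose, the force, the opening and the grip force at its end, in the units of the state.
- env.get_obs(): the state, without advancing time (a new reading comes with each control period).
- env.read_camera(name): name is "side" or "top"; returns a dict with "image" (384x512x3 uint8, red, green, blue), "camera_matrix" (3x3 intrinsics, pixels), "R" (3x3) and "t" (3): a world point X has camera coordinates R X + t. Camera axes: x right, y down, z forward; pixel columns grow to the right and rows downward; lengths in m; the calibration is good to about 2 mm. A picture is of the moment at which its call begins. There is no depth.
- env.sign_off(): hands the job in; it is judged then, once.
The state is a dict: "time_s": time; "qpos": joint angles; "joint_velocities": joint speeds; "effort": joint torques, N m; "tool_pos": TCP position; "tool_rot": TCP orientation; "force": force on the tool from outside, world axes, zero at the start; "wrist_torque": the same for the moment, N m; "grip_width": finger opening in m; "grasp_force": force on a finger pad.
Only numpy, scipy, OpenCV 4.12 (cv2) and the standard library are available. Lean on these libraries where they do the work, as an engineer would, in place of code of your own. Each camera call takes 0.05 s, during which the arm holds its last target. There are 200 camera calls.

## Working session

There is one attempt and no reset: what is moved stays moved. The work goes in short steps, Python scripts to look and compute and a tool call to move; the robot and the scene stay as the last step left them, time stands still between calls to the robot, and variables do not carry over. Pictures are saved under pics/ and viewed, at most 10 in all, crops included, and the job is handed in when it is done.

Besides the shell and the picture viewer there is one more tool, called after "Emit:" by a JSON object that holds its "method" and its "body", one argument or row to a line. step_arm: Moves the arm, as the interface text tells. Its arguments: {"type":"object","properties":{"steps":{"type":"array","items":{"type":"number"}},"grip_force":{"type":"number"}},"required":["steps"]}

```bash
mkdir -p pics; cat > h.py <<'E'
import numpy as np,cv2
from cell import env
def snap(n,f):
    c=env.read_camera(n); cv2.imwrite(f,cv2.cvtColor(c["image"],cv2.COLOR_RGB2BGR)); return c
def ray(c,u,v,z):
    K,R,t=map(np.array,(c["camera_matrix"],c["R"],c["t"]))
    d=R.T@np.linalg.inv(K)@[u,v,1]; o=-R.T@t
    return o+d*(z-o[2])/d[2]
def proj(c,X):
    K,R,t=map(np.array,(c["camera_matrix"],c["R"],c["t"])); p=K@(R@np.array(X)+t); return p[:2]/p[2]
E
python3 - <<'E'
from h import *
for n in("top","side"):
    c=snap(n,f"pics/{n}1.png"); print(n,-np.array(c["R"]).T@c["t"])
o=env.get_obs();print(o["time_s"],o["tool_pos"],o["tool_rot"],o["grip_width"],o["force"])
E
```

```text
top [0.3473214  0.01772729 1.43255396]
side [0.32769485 0.90155422 0.59441365]
0.1 [ 0.28762977 -0.58238957  0.24026866] [-1.79902253e+02  4.47505463e-03  2.62889486e+01] 0.08688142380301123 [0.4940812  0.41690991 0.567984  ]
```

View pics/top1.png

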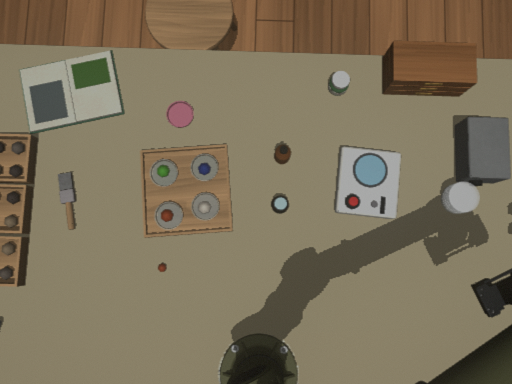

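View pics/side1.png

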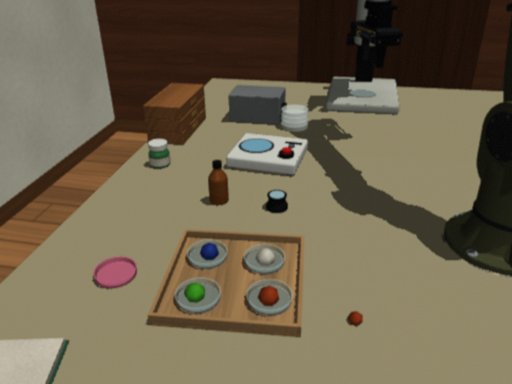

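The top view shows the green stone at (164,172), blue at (204,169), rust at (168,215) and white at (206,207). The small rust stone at (162,267) and the pink dish at (180,115) are look-alikes. On the stage, the red button is at (353,201) and the glass at (370,170). The side view shows the same layout. I'll confirm both in enlarged crops.

```bash
python3 - <<'E'
from h import *
c=env.read_camera("top"); im=cv2.cvtColor(c["image"],cv2.COLOR_RGB2BGR)
a=cv2.resize(im[140:240,135:235],None,fx=4,fy=4,interpolation=cv2.INTER_CUBIC)
b=cv2.resize(im[135:235,325:425],None,fx=4,fy=4,interpolation=cv2.INTER_CUBIC)
cv2.imwrite("pics/crop.png",np.hstack([a,b]))
for n,u,v,z in [("green",163.7,171.5,.037),("blue",204.3,168.7,.037),("rust",167.5,215.5,.037),("white",206,207,.037),("button",353,201.5,.062),("glass",370,170,.043),("bottle",282.5,150,.1),("loupe",280,204,.036)]:
    print(n,ray(c,u,v,z).round(4))
E
```

```text
green [0.572  0.2935 0.037 ]
blue [0.5838 0.1744 0.037 ]
rust [0.4427 0.2756 0.037 ]
white [0.4706 0.1647 0.037 ]
button [ 0.4958 -0.2604  0.062 ]
glass [ 0.5927 -0.3143  0.043 ]
bottle [ 0.6331 -0.052   0.1   ]
loupe [ 0.4854 -0.0514  0.036 ]
```

View pics/crop.png

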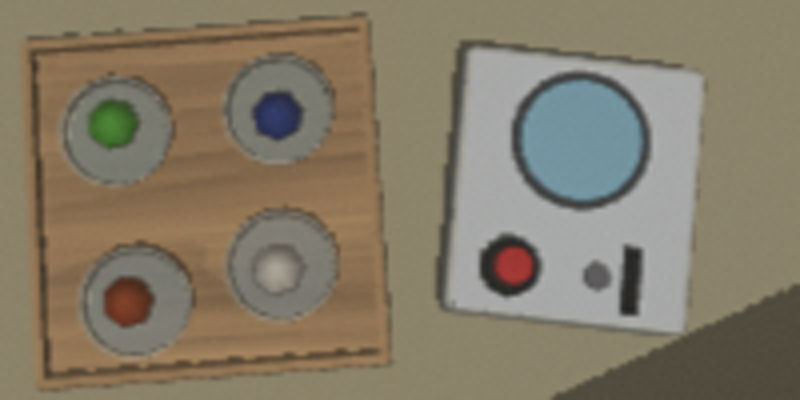

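Both are confirmed. The bright leaf-green stone is the upper-left one in the tray, and the round red button sits in the black housing. The button-to-glass distance measures 111 mm against 110 mm expected. Next I close the fingers and move above the button.

Emit:
{"method": "step_arm", "body": {
  "steps": [0, 15, -9, 0, 0, 0, 33, -19.5, 0, 0, 0, 33, -19.5, 0, 0, 0, 33, -19.5, 0, 0, 0, 33, -19.5, 0, 0, 0, 33, -19.5, 0, 0, 0, 33, -19.5, 0, 0, 0, 33, -19.5, 0, 0, 0, 33, -19.5, 0, 0, 0, 33, -19.5, 0, 0, 0, 17, -11.5, 0, 0, 0, 0, 0, 0, 0],
  "grip_force": 10
}}

```text
time_s: 1.65
tool_pos: [0.4971, -0.2581, 0.2414]
tool_rot: [-180.0, -0.0, 26.6]
force: [0.1, 0.2, 0.2]
grip_width: 0.0006
grasp_force: 0.0
```

Emit:
{"method": "step_arm", "body": {
  "steps": [0, 0, 0, 30, 0, 0, 0, 0, 30, 0, 0, 0, 0, 30, 0, 0, 0, 0, 20, 0, 0, 0, 0, 10, 0, 0, 0, 0, 0, 0, 0, 0, 0, 0, 0]
}}

```text
time_s: 2.52
tool_pos: [0.4965, -0.2619, 0.1223]
tool_rot: [179.9, -0.0, 26.3]
force: [-0.9, -0.7, -0.8]
grip_width: 0.0008
grasp_force: 0.0
```

```bash
python3 - <<'E'
from h import *
o=env.get_obs();p=np.array(o["tool_pos"]);print(o["time_s"],p,o["tool_rot"],o["grip_width"],o["force"])
ims=[]
for n in("side","top"):
    c=env.read_camera(n); im=cv2.cvtColor(c["image"],cv2.COLOR_RGB2BGR)
    tip=p-[0,0,.019]; u,v=proj(c,tip).astype(int); print(n,proj(c,tip),proj(c,[.4958,-.261,.062]))
    x,y=max(0,u-50),max(0,v-50); ims.append(cv2.resize(im[y:y+100,x:x+100],(400,400),interpolation=cv2.INTER_CUBIC)); print(x,y)
cv2.imwrite("pics/near.png",np.hstack(ims))
E
```

```text
2.525 [ 0.49650533 -0.2619255   0.12229309] [ 1.79910315e+02 -4.59237776e-02  2.62688758e+01] 0.0007595077995275409 [-0.89594063 -0.65314805 -0.78814183]
side [286.87706503 134.05073356] [286.78231006 148.14045265]
236 84
top [356.54712142 199.76935187] [353.21767867 201.51976229]
306 149
```

View pics/near.png

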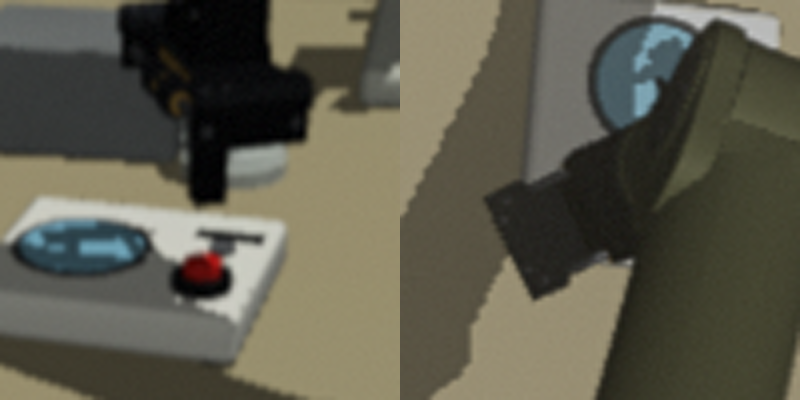

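In the side crop the fingertips are at (288,134), straight above the red button at (287,149), as the calibration predicts. Now I press and release.

Emit:
{"method": "step_arm", "body": {
  "steps": [0, 0, 0, 20, 0, 0, 0, 0, 14, 0, 0, 0, 0, 4, 0, 0, 0, 0, 3, 0, 0, 0, 0, 3, 0, 0, 0, 0, 2, 0, 0, 0, 0, 0, 0, 0, 0, 0, 0, 0]
}}

```text
time_s: 3.62
tool_pos: [0.4961, -0.2614, 0.0756]
tool_rot: [180.0, -0.0, 26.3]
force: [-2.2, 2.1, 4.8]
grip_width: 0.0006
grasp_force: 2.3
```

Emit:
{"method": "step_arm", "body": {
  "steps": [0, 0, 0, 1, 0, 0, 0, 0, 1, 0, 0, 0, 0, 0, 0, 0, 0, 0, 0, 0]
}}

```text
time_s: 4.12
tool_pos: [0.4962, -0.2615, 0.075]
tool_rot: [180.0, 0.0, 26.3]
force: [-5.6, 3.3, 14.0]
grip_width: 0.0007
grasp_force: 7.1
```

The force rose to 14 N, so the button is fully down. I'll release, raise the hand and cross to the green stone.

Emit:
{"method": "step_arm", "body": {
  "steps": [0, 0, 0, -5, 0, 0, 0, 0, -10, 0, 0, 0, 0, -20, 0, 0, 0, 0, -35, 0, 0, 0, 0, -40, 0, 0, 0, 0, -35, 0, 0, 0, 0, -20, 0, 0, 0, 0, 0, 0]
}}

```text
time_s: 5.12
tool_pos: [0.4971, -0.2619, 0.24]
tool_rot: [179.8, -0.1, 26.3]
force: [-0.2, -0.3, -0.6]
grip_width: 0.0001
grasp_force: 0.0
```

Emit:
{"method": "step_arm", "body": {
  "steps": [0, 8, -12, 0, 0, 0, 17, -25, 0, 0, 0, 17, -25, 0, 0, 0, 17, -25, 0, 0, 0, 17, -25, 0, 0, 0, 17, -25, 0, 0, 0, 17, -25, 0, 0, 0, 17, -25, 0, 0, 0, 17, -25, 0, 0, 0, 17, -25, 0, 0]
}}

```text
time_s: 6.38
tool_pos: [0.5343, 0.0246, 0.2366]
tool_rot: [-179.9, 0.1, 26.4]
force: [0.3, 0.1, 0.3]
grip_width: 0.0005
grasp_force: 0.0
```

Emit:
{"method": "step_arm", "body": {
  "steps": [0, 17, -25, 0, 0, 0, 17, -25, 0, 0, 0, 17, -25, 0, 0, 0, 17, -25, 0, 0, 0, 17, -25, 0, 0, 0, 17, -25, 0, 0, 0, 17, -25, 0, 0, 0, 17, -25, 0, 0, 0, 12, -20, 0, 0, 0, 7, -8, 0, 0, 0, 0, 0, 0, 0, 0, 0, 0, 0, 0]
}}

```text
time_s: 7.88
tool_pos: [0.5735, 0.2942, 0.2378]
tool_rot: [179.9, 0.1, 26.2]
force: [-0.2, -0.3, 0.0]
grip_width: 0.0002
grasp_force: 0.0
```

Emit:
{"method": "step_arm", "body": {
  "steps": [0, 0, 0, 20, 0, 0, 0, 0, 30, 0, 0, 0, 0, 30, 0, 0, 0, 0, 20, 0, 0, 0, 0, 0, 0]
}}

```text
time_s: 8.5
tool_pos: [0.5724, 0.2943, 0.1359]
tool_rot: [180.0, 0.2, 26.3]
force: [0.1, 0.4, 0.1]
grip_width: 0.0003
grasp_force: 0.0
```

```bash
python3 - <<'E'
from h import *
o=env.get_obs();p=np.array(o["tool_pos"]);print(p)
c=env.read_camera("side"); im=cv2.cvtColor(c["image"],cv2.COLOR_RGB2BGR)
print(proj(c,p-[0,0,.019]),proj(c,[p[0],p[1],.039]))
cv2.imwrite("pics/near2.png",cv2.resize(im[190:340,110:310],(800,600),interpolation=cv2.INTER_CUBIC))
E
```

```text
[0.57235566 0.29425657 0.13592918]
[193.92116691 247.59044495] [197.322701  282.6288094]
```

View pics/near2.png

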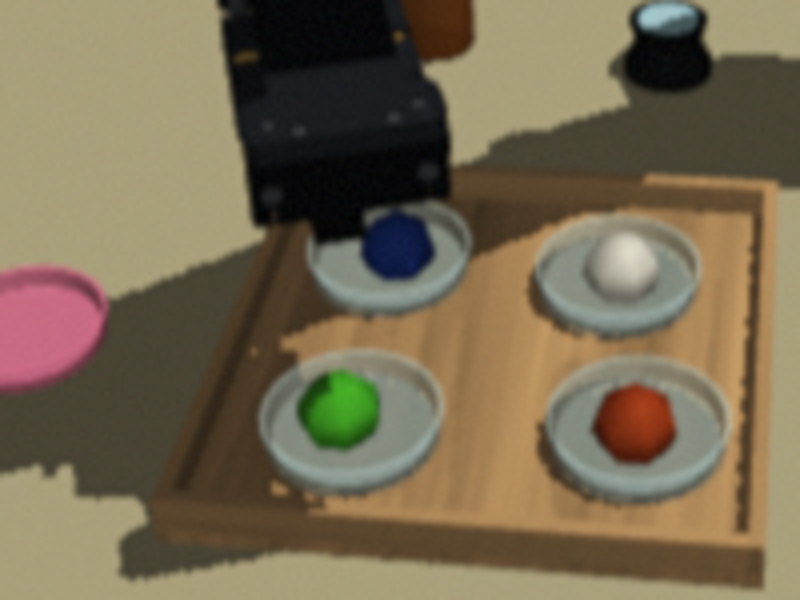

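The fingertips are at (194,248). The green stone's top is at (195.5,283), against a predicted (197.3,282.6), so the hand is above the right stone. I'll lower it and hold.

Emit:
{"method": "step_arm", "body": {
  "steps": [0, 0, 0, 15, 0, 0, 0, 0, 15, 0, 0, 0, 0, 10, 0, 0, 0, 0, 0, 0, 0, 0, 0, 0, 0, 0, 0, 0, 0, 0, 0, 0, 0, 0, 0, 0, 0, 0, 0, 0, 0, 0, 0, 0, 0, 0, 0, 0, 0, 0, 0, 0, 0, 0, 0, 0, 0, 0, 0, 0]
}}

```text
time_s: 10.05
tool_pos: [0.5734, 0.2955, 0.0982]
tool_rot: [180.0, 0.0, 26.3]
force: [-0.3, 0.3, -0.3]
grip_width: 0.0003
grasp_force: 0.0
```

Emit:
{"method": "step_arm", "body": {
  "steps": [0, 0, 0, 0, 0, 0, 0, 0, 0, 0, 0, 0, 0, 0, 0, 0, 0, 0, 0, 0, 0, 0, 0, 0, 0, 0, 0, 0, 0, 0, 0, 0, 0, 0, 0, 0, 0, 0, 0, 0, 0, 0, 0, 0, 0, 0, 0, 0, 0, 0]
}}

```text
time_s: 11.3
tool_pos: [0.5734, 0.2955, 0.0982]
tool_rot: [180.0, 0.0, 26.3]
force: [-0.8, 0.4, -0.0]
grip_width: 0.0002
grasp_force: 0.0
```

Emit:
{"method": "step_arm", "body": {
  "steps": [0, 0, 0, -20, 0, 0, 0, 0, -30, 0, 0, 0, 0, -40, 0, 0, 0, 0, -30, 0, 0, 0, 0, -20, 0, 0, 0, 0, 0, 0]
}}

```text
time_s: 12.05
tool_pos: [0.5741, 0.2961, 0.2404]
tool_rot: [180.0, -0.2, 26.3]
force: [0.4, 0.9, -0.1]
grip_width: 0.0006
grasp_force: 0.0
```

Emit:
{"method": "step_arm", "body": {
  "steps": [0, -7, 14, 0, 0, 0, -12, 26.5, 0, 0, 0, -12, 26.5, 0, 0, 0, -12, 26.5, 0, 0, 0, -12, 26.5, 0, 0, 0, -12, 26.5, 0, 0, 0, -12, 26.5, 0, 0, 0, -12, 26.5, 0, 0, 0, -12, 26.5, 0, 0, 0, -12, 26.5, 0, 0, 0, -12, 26.5, 0, 0]
}}

```text
time_s: 13.42
tool_pos: [0.5817, -0.0134, 0.2364]
tool_rot: [-179.9, 0.2, 26.2]
force: [-0.1, 0.2, -0.4]
grip_width: 0.0006
grasp_force: 0.0
```

Emit:
{"method": "step_arm", "body": {
  "steps": [0, -12, 26.5, 0, 0, 0, -12, 26.5, 0, 0, 0, -12, 26.5, 0, 0, 0, -12, 26.5, 0, 0, 0, -12, 26.5, 0, 0, 0, -12, 26.5, 0, 0, 0, -12, 26.5, 0, 0, 0, -12, 26.5, 0, 0, 0, -12, 26.5, 0, 0, 0, -12, 26.5, 0, 0, 0, -6.5, 12.5, 0, 0, 0, 0, 0, 0, 0]
}}

```text
time_s: 14.92
tool_pos: [0.5913, -0.317, 0.237]
tool_rot: [-179.9, 0.1, 26.1]
force: [0.1, -0.5, 0.4]
grip_width: 0.0005
grasp_force: 0.0
```

Emit:
{"method": "step_arm", "body": {
  "steps": [0, 0, 0, 20, 0, 0, 0, 0, 30, 0, 0, 0, 0, 30, 0, 0, 0, 0, 20, 0, 0, 0, 0, 0, 0]
}}

```text
time_s: 15.55
tool_pos: [0.5915, -0.3142, 0.1359]
tool_rot: [-179.8, 0.1, 26.4]
force: [-0.5, -0.3, 0.3]
grip_width: 0.0008
grasp_force: 0.0
```

```bash
python3 - <<'E'
from h import *
o=env.get_obs();p=np.array(o["tool_pos"]);print(p)
c=env.read_camera("side"); im=cv2.cvtColor(c["image"],cv2.COLOR_RGB2BGR)
print(proj(c,p-[0,0,.019]),proj(c,[p[0],p[1],.043]))
cv2.imwrite("pics/near3.png",cv2.resize(im[90:190,200:330],(780,600),interpolation=cv2.INTER_CUBIC))
E
```

```text
[ 0.5914697  -0.31421178  0.13585705]
[256.53883096 120.28211189] [256.85022187 144.23220793]
```

View pics/near3.png

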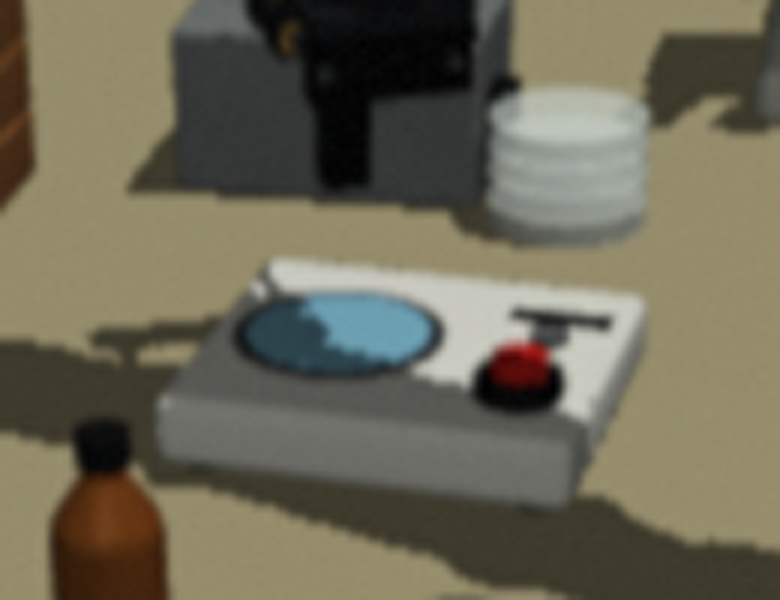

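The glass centre is at (256.7,145.7), against a predicted (256.9,144.2), and the button is up. I'll lower the hand, hold, then raise it.

Emit:
{"method": "step_arm", "body": {
  "steps": [0, 0, 0, 15, 0, 0, 0, 0, 15, 0, 0, 0, 0, 5, 0, 0, 0, 0, 0, 0, 0, 0, 0, 0, 0, 0, 0, 0, 0, 0, 0, 0, 0, 0, 0, 0, 0, 0, 0, 0, 0, 0, 0, 0, 0, 0, 0, 0, 0, 0, 0, 0, 0, 0, 0, 0, 0, 0, 0, 0]
}}

```text
time_s: 17.1
tool_pos: [0.5926, -0.3158, 0.1033]
tool_rot: [180.0, 0.0, 26.3]
force: [0.4, -0.1, -0.0]
grip_width: 0.0006
grasp_force: 0.0
```

Emit:
{"method": "step_arm", "body": {
  "steps": [0, 0, 0, 0, 0, 0, 0, 0, 0, 0, 0, 0, 0, 0, 0, 0, 0, 0, 0, 0, 0, 0, 0, 0, 0, 0, 0, 0, 0, 0, 0, 0, 0, 0, 0, 0, 0, 0, 0, 0, 0, 0, 0, 0, 0, 0, 0, 0, 0, 0]
}}

```text
time_s: 18.35
tool_pos: [0.5926, -0.3157, 0.1033]
tool_rot: [180.0, 0.0, 26.3]
force: [0.8, -0.4, -0.8]
grip_width: 0.0007
grasp_force: 0.0
```

Emit:
{"method": "step_arm", "body": {
  "steps": [0, 0, 0, -20, 0, 0, 0, 0, -35, 0, 0, 0, 0, -40, 0, 0, 0, 0, -40, 0, 0, 0, 0, -20, 0, 0, 0, 0, 0, 0, 0, 0, 0, 0, 0, 0, 0, 0, 0, 0]
}}

```text
time_s: 19.35
tool_pos: [0.5918, -0.3154, 0.2561]
tool_rot: [-179.8, 0.1, 26.3]
force: [-0.3, 0.1, -0.1]
grip_width: 0.0004
grasp_force: 0.0
```

```bash
python3 - <<'E'
from h import *
o=env.get_obs();print(o["time_s"],o["tool_pos"])
if o["tool_pos"][2]>.22: print(env.sign_off())
E
```

```text
19.35 [ 0.59176533 -0.3154228   0.25608443]
the job is handed in; nothing more can be done
None
```

I pressed and released the lamp button, pointed at the green stone and then at the middle of the glass plate for over two seconds each (fingertips about 4 cm above), raised the hand to about 25 cm and handed the job in at 19.35 s; no verdict was returned.

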